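# Hang the dial gauge on the screw of its sloping rest

### The job

Hang the dial gauge on the screw of the sloping gauge rest: pass the round hole of its back plate over the screw head until the plate lies flat on the face, then slide it down the slope until the screw is fully home at the closed end of the narrow slot. Leave it hanging straight down the slope and let go; leave the other things on the bench where they are.

Things in the scene. Friction and masses are not known exactly. Their poses are not given: they have to be found in the camera images.
- gauge: Loose dial gauge, 0.2-0.4 kg, on an aluminium back plate 140 (x) x 70 (y) x 5 mm; starts flat on its back. Origin: centre of the plate's underside; x towards the keyhole end, z out of the dial. Blue-grey body 40 mm wide (grip here) at x -64 to 0, y -20 to 20, z 5 to 41 mm; on it a dial 37 mm wide, 6 mm tall, at x = -28; a steel foot juts 12 mm from its lower end.
- round_hole (a point): Centre of the keyhole's round (eight-sided) hole, 27 mm wide, at the plate's underside: (28, 0, 0) mm in the gauge frame; axes as the gauge. It opens into a slot 12 mm wide that runs towards +x and ends at x = 58 mm. Both go right through the plate.
- slot_end (a point): Point in the narrow slot, at the plate's underside, where the screw's axis lies when its shank touches the slot's closed end: (54, 0, 0) mm in the gauge frame, 26 mm beyond the round hole's centre. Axes as the gauge.
- rest: Fixed dark-blue steel rest: base 175 x 180 x 12 mm under a flat face 210 mm long up the slope, 180 mm wide, 32 degrees from level. The face rises away from the robot, from 22 mm above the bench at its lower edge to 133 mm. Origin: centre of the base's underside; x horizontally up the slope, z up.
- screw: The one steel screw standing square out of the rest's face, on its centre line, 160 mm up the slope from the lower edge. Origin: on the face, on the screw's axis; z out along the screw, x straight up the slope, y across. Shank 8 mm thick, free for 8 mm below the head; head 18 mm wide, 4 mm thick. The hung gauge's x and z lie along these x and z.
- weight: Bystander: loose steel knobbed weight, 60 mm in diameter, 55 mm tall. Origin at the centre of its underside.
- puck: Bystander: loose black rubber disc, 44 mm in diameter, 10 mm tall. Origin at the centre of its underside.
- tray: Bystander: loose white open tray, 130 x 90 x 35 mm. Origin at the centre of its underside.
- block: Bystander: loose dark steel block, 60 x 45 x 25 mm. Origin at the centre of its underside.
Not all that is in view belongs to the job. Leave any black or red look-alike of the gauge alone.

How it is judged:
On the way:
1. the screw head has passed through the round hole and the plate is against the face (x of round_hole in the frame of screw between -0.02 and 0.012 m and y of round_hole in the frame of screw between -0.009 and 0.009 m and z of round_hole in the frame of screw between -0.003 and 0.0045 m), for 0.02 s.
At the end, for the whole second after the job is handed in: The gauge hangs released and at rest on the screw: the shank is within 6 mm of the closed end of the narrow slot, the plate flat on the face behind the screw head (within 4 mm and 0.08 rad), its length within 0.2 rad of straight down the slope (x of slot_end in the frame of screw between -0.003 and 0.006 m and y of slot_end in the frame of screw between -0.004 and 0.004 m and z of slot_end in the frame of screw between -0.002 and 0.004 m and angle between the z axis of gauge and the z axis of screw, either way round below 0.08 rad and angle between the x axis of gauge and the x axis of screw, either way round below 0.2 rad and linear speed of gauge below 0.02 m/s and contact force between the fingers and gauge below 0.1 N); the robot touches nothing.
It fails at once if the weight is moved more than 3 cm (distance of weight from where it was at the start of the episode above 0.03 m).
It fails at once if the puck is moved more than 3 cm (distance of puck from where it was at the start of the episode above 0.03 m).
It fails at once if the tray is moved more than 3 cm (distance of tray from where it was at the start of the episode above 0.03 m).
It fails at once if the block is moved more than 3 cm (distance of block from where it was at the start of the episode above 0.03 m).
It also fails if it takes over 40 s, if anything falls off the work surface, if the arm or the gripper's body presses on something with over 40 N, if the wrist force passes 120 N, or if a joint passes its speed limit or range.

### The arm

A 6-joint arm with a two-finger parallel gripper is mounted at the origin on the work surface. World frame = base frame: x ahead of the robot, y to its left, z up, the work surface at z = 0. Lengths are in m, angles in rad, forces in N, time in s.
With the tool pointing down it reaches from about 0.35 to 0.775 m from the base axis. Payload 5.5 kg.
Tool frame: the origin (TCP) lies at the very end of the fingers, on their centre line; the grasp point (between the pads) lies arm.hold_point_z behind it (arm.hold_point_z is the distance from the TCP to the grasp point, in m); z points along the fingers, y is the direction in which the jaws open and shut (so a half turn about z gives the same grasp; the last joint's range is limited). The gripper opens to 85 mm and grips with 20 to 120 N. Pads are 22 mm wide; open, the fingers measure 114 mm over their backs; the gripper's body (76 mm by 85 mm) begins 54 mm behind the grasp point. The pads swing forward as they close: fully open they stand 13 mm farther back than shut.
Start: joints at [1.035, 0.313, 0.046, 1.304, 0, 1.431], TCP at [0.222, 0.531, 0.231] pointing down, gripper open.
Joint ranges: [-2.76, 2.76], [-0.86, 1.69], [-1.03, 1.26], [-2.2, 2.34], [-1.47, 1.5], [-3.14, 3.14]. Speed limits (rad/s): [2.57, 2.57, 3.14, 3.14, 3.14, 3.14].

### API

Orientations are given as a 3x3 rotation matrix whose columns are the frame's x, y, z axes.
In Python, from rig import telemetry, vision, workorder, arm gives the robot as it stands.
- The arm moves only by the tool jog_arm, never from a script. Its argument "plan" is a list of rows, each a list of 3 entries, a list of its own where there are three numbers: the shift along the tool's x, y, z as a fraction of full scale, then the turn about the tool's z as a fraction of full scale, then the opening in per cent of the stroke, from 0 (shut) to 100 (fully open). In form: [[[tx, ty, tz], yaw, fingers], ...]. A call has exactly 8 rows; each row is the pose to reach, as a shift and turn from the pose measured when the call began, along the tool's axes at that moment; what a row does not reach only later rows make up. Full scale, the value 1, is 300 mm for a shift and pi/2 rad for a turn. A row lasts 1/10 s, in which the tool goes at most 50 mm and 8.59 degrees, less where a joint would pass 70% of its speed; a pose out of reach is approached as far as the arm can. A call with a number of a shift or a turn outside -1 to 1 is refused whole. A call with a gripper value outside its range is refused whole. The fingers move at their own pace and stop on an object; the grip force is fixed at half the most. Time passes only in rows, so rows that repeat a pose let the fingers close, or fill a call up. It gives the time, the measured TCP pose, the force and the opening at its end, in the units of the state.
- telemetry.observe(): the state, without advancing time (a new reading comes with each control period).
- vision.camera(name): name is "scene" or "top" or "wrist"; returns a dict with "image" (480x640x3 uint8, red, green, blue), "range_z" (480x640 float32, m along the optical axis (not along the pixel's ray), 0 where there is no reading), "fx", "fy", "cx", "cy" (pixels), "position" and "rotation" of the camera in the world. Camera axes: x right, y up, looking along -z (the intrinsics and any distortion apply to the point x, -y, -z); pixel columns grow to the right and rows downward; lengths in m; the calibration is good to about 2 mm. A picture is of the moment at which its call begins.
- workorder.job_done(): hands the job in, once; it reports no verdict.
Trained networks look in a picture, given as the dict that the camera call returned (one of the last four; its "shot" number tells which), for a name from the list of things; names that differ only in an ending like _2 or _b are one class to them, and where a whole thing is asked for, a point or a joint stands for the part that bears it (a point fixed in the world has none). Each returns a list of dicts, best first, with "confidence" (0 to 1); they miss things now and then, are a little off and sometimes report something else, mostly with a low value. They report only what shows in the picture. A call takes as long as a camera call. They do not tell look-alikes from the thing itself.
- vision.outline_of(query, picture): "region" (480x640 bool, what is visible of it) and "extent" ([centre column, centre row, width, height] in pixels, round what is visible of it).
The state is a dict: "t": time; "joint_positions": joint angles; "qvel": joint speeds; "tau": joint torques, N m; "tool_pos": TCP position; "tcp_rot": TCP orientation; "force": force on the tool from outside, world axes, zero at the start; "torque": the same for the moment, N m; "grip_width": opening from 0.0 (shut) to 1.0 (fully open).
Only numpy, scipy, OpenCV 4.12 (cv2) and the standard library are available. Lean on these libraries where they do the work, as an engineer would, in place of code of your own. Each camera call takes 0.05 s, during which the arm holds its last target. There are 200 camera calls.

## Working session

There is one attempt and no reset: what is moved stays moved. The work goes in short steps, Python scripts to look and compute and a tool call to move; the robot and the scene stay as the last step left them, time stands still between calls to the robot, and variables do not carry over. Pictures are saved under pics/ and viewed, about 8 in all and at most 12, crops included, and the job is handed in when it is done.

Besides the shell and the picture viewer there is one more tool, called by a JSON object that holds its "fn" and its "kwargs", one argument or row to a line. jog_arm: Moves the arm, as the interface text tells. Its arguments: {"type":"object","properties":{"plan":{"type":"array"}},"required":["plan"]}

```bash
mkdir -p pics; ls
cat > h.py <<'E'
import numpy as np, cv2
from rig import telemetry, vision, workorder, arm
def pts(c,mask=None):
    z=c["range_z"]; v,u=np.nonzero((z>0) if mask is None else (mask&(z>0)))
    d=z[v,u]; p=np.c_[(u-c["cx"])/c["fx"]*d,-(v-c["cy"])/c["fy"]*d,-d]
    return p@np.array(c["rotation"]).T+np.array(c["position"]),u,v
def save(c,n): cv2.imwrite("pics/"+n,c["image"][:,:,::-1])
E
python3 - <<'E'
from h import *
print(arm.hold_point_z, {k:np.round(v,3) for k,v in telemetry.observe().items()})
for n in("top","scene"):
    c=vision.camera(n); save(c,n+"0.png"); print(n,c["position"],np.round(c["rotation"],3).tolist(),c["fx"],[k for k in c])
    for q in("gauge","rest","screw","round_hole","weight","puck","tray","block"):
        for r in vision.outline_of(q,c)[:3]:
            P,u,v=pts(c,r["region"]); 
            print(q,round(r["confidence"],2),np.round(r["extent"]),np.round(np.median(P,0),3),np.round(P.min(0),3),np.round(P.max(0),3)) if len(P) else print(q,"nodepth")
E
```

```text
pics
0.0187 {'t': np.float64(0.0), 'joint_positions': array([1.035, 0.314, 0.045, 1.304, 0.   , 1.431]), 'qvel': array([ 0.   , -0.001, -0.001,  0.   , -0.   , -0.001]), 'tau': array([ 1.0000e-03, -4.8063e+01,  2.9853e+01,  1.9000e-02, -0.0000e+00,
       -0.0000e+00]), 'tool_pos': array([0.221, 0.53 , 0.23 ]), 'tcp_rot': array([[-0.923,  0.386, -0.001],
       [ 0.386,  0.923, -0.002],
       [ 0.   , -0.002, -1.   ]]), 'force': array([0.076, 0.061, 0.193]), 'torque': array([ 0.046, -0.03 ,  0.021]), 'grip_width': np.float64(1.001)}
top [0.31940681 0.00293031 1.45157915] [[0.07, 0.976, -0.206], [-0.998, 0.069, -0.01], [0.004, 0.207, 0.978]] 586.5222222332691 ['image', 'range_z', 'fx', 'fy', 'cx', 'cy', 'position', 'rotation', 'shot']
gauge 0.89 [471. 204.  56.  38.] [ 0.728 -0.333  0.006] [ 0.692 -0.414 -0.007] [ 0.777 -0.27   0.053]
gauge 0.82 [353. 244.  51.  65.] [ 0.605 -0.05   0.005] [ 0.528 -0.111 -0.009] [0.68  0.013 0.056]
gauge 0.78 [463. 314.  32.  64.] [ 0.45  -0.323  0.006] [ 0.375 -0.366 -0.008] [ 0.527 -0.288  0.054]
rest 0.92 [253. 251.  88.  96.] [0.557 0.191 0.077] 
[... 1870 characters left out ...]
round_hole 0.63 [308. 270.  40.  45.] [ 0.639 -0.052  0.009] [ 0.533 -0.103 -0.004] [0.682 0.009 0.052]
weight 0.59 [353. 314.  26.  26.] [0.785 0.025 0.034] [ 0.746 -0.001 -0.   ] [0.804 0.058 0.059]
puck 0.56 [308. 222.  15.  16.] [ 0.407 -0.024  0.01 ] [ 0.382 -0.046 -0.001] [ 0.425 -0.003  0.016]
tray 0.88 [121. 269.  48.  46.] [ 0.55  -0.495  0.01 ] [ 0.486 -0.537 -0.004] [ 0.625 -0.442  0.04 ]
tray 0.7 [242. 270.  30.  50.] [ 0.604 -0.209  0.007] [ 0.489 -0.244 -0.004] [ 0.676 -0.173  0.054]
block 0.95 [500. 227.  28.  20.] [0.532 0.486 0.024] [ 0.479  0.464 -0.   ] [0.554 0.531 0.03 ]
block 0.46 [244. 273.  28.  48.] [ 0.604 -0.207  0.007] [ 0.53  -0.243 -0.004] [ 0.676 -0.173  0.054]
```

Run:
```python
import cv2
i=cv2.imread("pics/top0.png")[150:370,190:570]; cv2.imwrite("pics/topc.png",cv2.resize(i,None,fx=2.1,fy=2.1,interpolation=cv2.INTER_CUBIC))
```

```text
(no output)
```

View pics/topc.png

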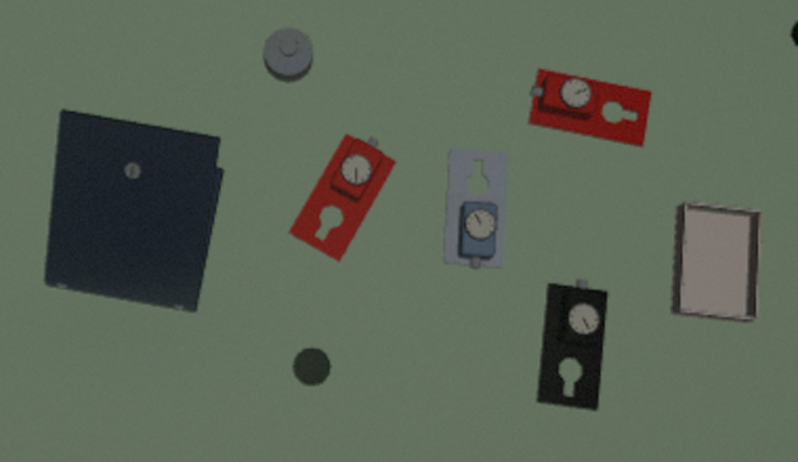

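```bash
cat >> h.py <<'E'
def onplane(c,u,v,n,p0):
    """rays of pixels u,v met with the plane n.(p-p0)=0"""
    d=np.c_[(np.asarray(u)-c["cx"])/c["fx"],-(np.asarray(v)-c["cy"])/c["fy"],-np.ones(len(u))]@np.array(c["rotation"]).T
    o=np.array(c["position"]); return o+d*(((p0-o)@n)/(d@n))[:,None]
def facefit(c,region):
    P,u,v=pts(c,region); P=P[(P[:,2]>.035)&(P[:,2]<.13)]
    for _ in range(5):
        m=np.median(P,0) if _==0 else P.mean(0); n=np.linalg.svd(P-m,full_matrices=False)[2][2]; n*=np.sign(n[2])
        P=P[abs((P-m)@n)<.006] if _ else P[abs(P[:,2]-m[2]-np.tan(.56)*0)<1]
    return m,n,P
E
python3 - <<'E'
from h import *
c=vision.camera("top"); im=c["image"].astype(int)
bd=im[250,400-12+60]; print("bg",im[300,400],"plate",im[240,407],im[225,412],"body",im[262,418],"face",im[270,250],"head",im[231,253])
m=(im[:,:,2]>im[:,:,1]-2); w=np.zeros_like(m); w[212:285,396:440]=1; m&=w
v,u=np.nonzero(m); P=onplane(c,u,v,np.array([0,0,1.]),np.array([0,0,.005]))
print(len(P),cv2.minAreaRect((P[:,:2]*1000).astype(np.float32)))
Q,u,v=pts(c,m); b=Q[Q[:,2]>.03]; print("body",np.round(b.mean(0),4),cv2.minAreaRect((b[:,:2]*1000).astype(np.float32)))
for n in("top","scene"):
    c=vision.camera(n)
    r=vision.outline_of("rest",c)[0]; m0,nn,F=facefit(c,r["region"]); print(n,m0,nn,np.degrees(np.arccos(nn[2])),np.degrees(np.arctan2(nn[1],nn[0])),len(F))
    if n=="top":
        rr=cv2.minAreaRect((F[:,:2]*1000).astype(np.float32)); print(rr)
        s=[r for r in vision.outline_of("screw",c)][0]; print(s["extent"]); hd=onplane(c,[s["extent"][0]],[s["extent"][1]],nn,m0+nn*.012); print("head",hd)
E
```

```text
bg [ 98 113  94] plate [104 108 113] [101 106 112] body [113 112 104] face [24 32 41] head [69 72 68]
1210 ((602.017822265625, -208.1478271484375), (69.12655639648438, 139.72885131835938), 89.2790298461914)
body [ 0.5653 -0.2056  0.0388] ((565.3558349609375, -207.77633666992188), (74.61470794677734, 41.264984130859375), 0.5002272129058838)
top [0.56559814 0.19265954 0.08354874] [-0.52298226  0.05840985  0.85033984] 31.751348434434593 173.6272670912896 5084
((563.0751953125, 193.82244873046875), (181.0689239501953, 167.01341247558594), 83.85035705566406)
[252.6, 231.1, 8.6, 6.7]
head [[0.59420912 0.18977212 0.11545561]]
scene [0.61185043 0.18489069 0.09216497] [-0.43114285  0.0551559   0.90059628] 25.763442827763562 172.70977669579412 92
```

{"fn": "jog_arm", "kwargs": {
  "plan": [
    [[-0.9, -0.8, -0.1], -0.246, 100],
    [[-0.9, -0.8, -0.1], -0.246, 100],
    [[-0.9, -0.8, -0.1], -0.246, 100],
    [[-0.9, -0.8, -0.1], -0.246, 100],
    [[-0.9, -0.8, -0.1], -0.246, 100],
    [[-0.9, -0.8, -0.1], -0.246, 100],
    [[-0.9, -0.8, -0.1], -0.246, 100],
    [[-0.9, -0.8, -0.1], -0.246, 100]
  ]
}}

```text
t: 2.0
tool_pos: [0.3799, 0.2018, 0.262]
tcp_rot: [[-1.0, 0.014, 0.002], [0.014, 1.0, -0.0], [-0.002, -0.0, -1.0]]
force: [-0.7, 0.7, -0.2]
grip_width: 1.0
```

{"fn": "jog_arm", "kwargs": {
  "plan": [
    [[-0.5, -1, 0], 0, 100],
    [[-0.5, -1, 0], 0, 100],
    [[-0.5, -1, 0], 0, 100],
    [[-0.5, -1, 0], 0, 100],
    [[-0.5, -1, 0], 0, 100],
    [[-0.5, -1, 0], 0, 100],
    [[-0.5, -1, 0], 0, 100],
    [[-0.5, -1, 0], 0, 100]
  ]
}}

```text
t: 2.8
tool_pos: [0.5276, -0.1047, 0.2615]
tcp_rot: [[-1.0, 0.019, 0.002], [0.019, 1.0, -0.002], [-0.002, -0.002, -1.0]]
force: [-0.8, -0.1, 0.0]
grip_width: 1.002
```

{"fn": "jog_arm", "kwargs": {
  "plan": [
    [[-0.15, -0.37, 0], 0, 100],
    [[-0.15, -0.37, 0], 0, 100],
    [[-0.15, -0.37, 0], 0, 100],
    [[-0.15, -0.37, 0], 0, 100],
    [[-0.15, -0.37, 0], 0, 100],
    [[-0.15, -0.37, 0], 0, 100],
    [[-0.15, -0.37, 0], 0, 100],
    [[-0.15, -0.37, 0], 0, 100]
  ]
}}

```text
t: 3.6
tool_pos: [0.5704, -0.2154, 0.2624]
tcp_rot: [[-1.0, 0.018, 0.003], [0.018, 1.0, -0.002], [-0.003, -0.002, -1.0]]
force: [-0.0, -0.0, -0.3]
grip_width: 1.001
```

Run:
```python
from h import *
s=telemetry.observe(); print(s["t"],s["tool_pos"],np.round(s["tcp_rot"],3).tolist())
c=vision.camera("wrist"); save(c,"w1.png"); print(c["position"],np.round(c["rotation"],2).tolist(),c["fx"])
P,u,v=pts(c); H=P[:,2]; 
b=P[(H>.03)&(H<.06)&(abs(P[:,0]-.57)<.1)&(abs(P[:,1]+.208)<.06)]; print(len(b)); print(cv2.minAreaRect((b[:,:2]*1000).astype(np.float32)),np.median(b,0))
```

```text
3.6 [ 0.57038391 -0.21541034  0.2623609 ] [[-1.0, 0.018, 0.003], [0.018, 1.0, -0.002], [-0.003, -0.002, -1.0]]
[ 0.49682326 -0.21248023  0.404479  ] [[0.02, -0.96, -0.29], [1.0, 0.02, 0.01], [-0.0, -0.29, 0.96]] 402.37261332361646
2936
((570.8992309570312, -206.66281127929688), (39.91469955444336, 63.551910400390625), 89.85064697265625) [ 0.5676622  -0.20666817  0.0413152 ]
```

View pics/w1.png

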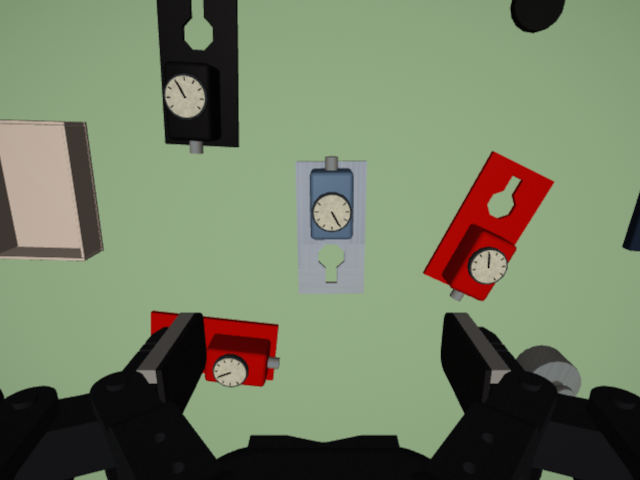

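{"fn": "jog_arm", "kwargs": {
  "plan": [
    [[-0.01, 0.031, 0.2], -0.007, 100],
    [[-0.01, 0.031, 0.36], -0.007, 100],
    [[-0.01, 0.031, 0.52], -0.007, 100],
    [[-0.01, 0.031, 0.66], -0.007, 100],
    [[-0.01, 0.031, 0.76], -0.007, 100],
    [[-0.01, 0.031, 0.8], -0.007, 100],
    [[-0.01, 0.031, 0.8], -0.007, 100],
    [[-0.01, 0.031, 0.8], -0.007, 100]
  ]
}}

```text
t: 4.45
tool_pos: [0.5756, -0.2073, 0.024]
tcp_rot: [[-1.0, 0.007, 0.005], [0.007, 1.0, -0.003], [-0.005, -0.003, -1.0]]
force: [0.7, -0.3, 0.3]
grip_width: 0.997
```

{"fn": "jog_arm", "kwargs": {
  "plan": [
    [[0.009, 0.002, 0.043], 0, 100],
    [[0.009, 0.002, 0.043], 0, 100],
    [[0.009, 0.002, 0.043], 0, 60],
    [[0.009, 0.002, 0.043], 0, 0],
    [[0.009, 0.002, 0.043], 0, 0],
    [[0.009, 0.002, 0.043], 0, 0],
    [[0.009, 0.002, 0.043], 0, 0],
    [[0.009, 0.002, 0.043], 0, 0]
  ]
}}

```text
t: 5.25
tool_pos: [0.5735, -0.2071, 0.0118]
tcp_rot: [[-1.0, 0.007, 0.006], [0.007, 1.0, -0.004], [-0.006, -0.004, -1.0]]
force: [-0.1, -1.4, 5.5]
grip_width: 0.463
```

{"fn": "jog_arm", "kwargs": {
  "plan": [
    [[0, 0, -0.1], 0, 0],
    [[0, 0, -0.25], 0, 0],
    [[0, 0, -0.4], 0, 0],
    [[0, 0, -0.55], 0, 0],
    [[0, 0.03, -0.68], 0, 0],
    [[0, 0.12, -0.78], 0, 0],
    [[0, 0.25, -0.8], 0, 0],
    [[0, 0.4, -0.8], 0, 0]
  ]
}}

```text
t: 6.05
tool_pos: [0.5731, -0.086, 0.2521]
tcp_rot: [[-1.0, 0.009, 0.008], [0.009, 1.0, -0.004], [-0.008, -0.004, -1.0]]
force: [0.9, 0.1, -4.8]
grip_width: 0.453
```

{"fn": "jog_arm", "kwargs": {
  "plan": [
    [[0, 0.1, 0], 0.02, 0],
    [[0, 0.25, 0], 0.07, 0],
    [[0, 0.4, 0], 0.07, 0],
    [[0, 0.55, 0], 0.07, 0],
    [[0, 0.68, 0], 0.07, 0],
    [[0, 0.74, 0], 0.07, 0],
    [[0, 0.75, 0], 0.07, 0],
    [[0, 0.75, 0], 0.07, 0]
  ]
}}

```text
t: 6.85
tool_pos: [0.5743, 0.1394, 0.2499]
tcp_rot: [[-0.993, 0.117, 0.005], [0.117, 0.993, -0.005], [-0.006, -0.004, -1.0]]
force: [-0.0, -0.2, -4.4]
grip_width: 0.46
```

Run:
```python
from h import *
s=telemetry.observe(); print(s["t"],s["tool_pos"],np.round(s["tcp_rot"],3).tolist(),s["force"],s["grip_width"])
c=vision.camera("wrist"); save(c,"w2.png")
cw=c; im=c["image"]
P,u,v=pts(c)
for nm in("rest","screw"):
  for r in vision.outline_of(nm,cw)[:2]:
    P,u,v=pts(cw,r["region"]); print(nm,r["confidence"],r["extent"],np.median(P,0) if len(P) else 0)
    if nm=="rest" and r["confidence"]>.5:
        m,n,F=facefit(cw,r["region"]); print(m,n,np.degrees(np.arccos(n[2])),np.degrees(np.arctan2(-n[1],-n[0])),len(F))
    elif nm=="screw": print(onplane(cw,[r["extent"][0]],[r["extent"][1]],n,m+n*.012))
```

```text
6.85 [0.57429717 0.13943821 0.2498971 ] [[-0.993, 0.117, 0.005], [0.117, 0.993, -0.005], [-0.006, -0.004, -1.0]] [-0.03381534 -0.22135969 -4.44508963] 0.4597454055894691
rest 0.64 [400.9, 194.8, 250.3, 254.9] [0.54183053 0.21881317 0.06906075]
[0.55556005 0.21120042 0.07671762] [-0.52703279  0.05741402  0.84790333] 32.01564841045781 -6.217183762956414 36175
```

View pics/w2.png

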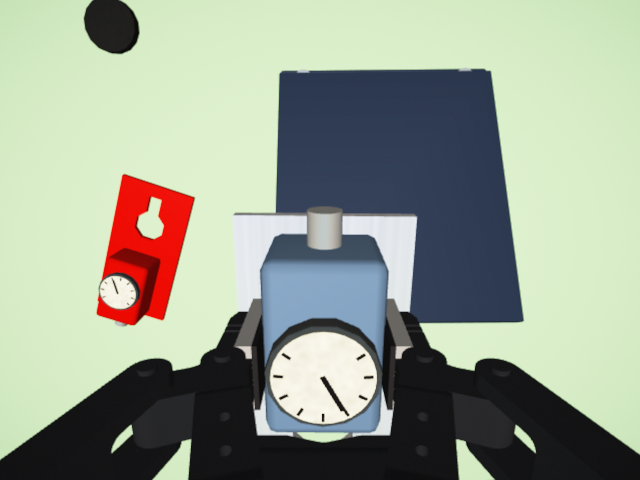

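```bash
cat >> h.py <<'E'
psi,al=np.radians(-6.2),np.radians(32)
xs=np.array([np.cos(al)*np.cos(psi),np.cos(al)*np.sin(psi),np.sin(al)]); ys=np.array([-np.sin(psi),np.cos(psi),0]); ns=np.cross(xs,ys)
RS=np.c_[xs,ys,ns]
E
python3 - <<'E'
from h import *
c=vision.camera("wrist")
m=np.array([0.55556005,0.21120042,0.07671762])
A=onplane(c,[281,490,523,400],[71,70,321,320],ns,m); print(np.round(A,4).tolist())
L=(A[0]+A[1])/2; print("width",np.linalg.norm(A[0]-A[1]),"S from lower edge",L+.16*xs, "len",(A[2]-A[1])@xs)
t=vision.camera("top")
for r in vision.outline_of("screw",t)[:1]:
    h=onplane(t,r["extent"][:1],r["extent"][1:2],ns,m+.012*ns)[0]; print(r["confidence"],"S top",h-.012*ns)
im=t["image"][195:305,205:300]; g=cv2.cvtColor(im,cv2.COLOR_RGB2GRAY)
mm=np.zeros((480,640),bool); mm[222:242,244:262]=t["image"][222:242,244:262].min(2)>45
v,u=np.nonzero(mm); print(len(u),u.mean(),v.mean(), onplane(t,[u.mean()],[v.mean()],ns,m+.012*ns)[0]-.012*ns)
E
```

```text
[[0.4575, 0.1164, 0.0222], [0.478, 0.2923, 0.0231], [0.6544, 0.2728, 0.1339], [0.6437, 0.1859, 0.1332]]
width 0.17707985525208367 S from lower edge [0.60265982 0.18966511 0.10743   ] len 0.20916815163445612
360 252.5 231.5 [0.59951843 0.18919355 0.10551034]
```

{"fn": "jog_arm", "kwargs": {
  "plan": [
    [[0.1, 0, 0.05], -0.005, 0],
    [[0.19, 0, 0.15], -0.005, 0],
    [[0.19, 0, 0.27], -0.005, 0],
    [[0.19, 0, 0.3], -0.005, 0],
    [[0.19, 0, 0.3], -0.005, 0],
    [[0.19, 0, 0.3], -0.005, 0],
    [[0.19, 0, 0.3], -0.005, 0],
    [[0.19, 0, 0.3], -0.005, 0]
  ]
}}

```text
t: 7.95
tool_pos: [0.5207, 0.1444, 0.1622]
tcp_rot: [[-0.994, 0.113, 0.01], [0.113, 0.994, -0.004], [-0.011, -0.003, -1.0]]
force: [-0.4, -0.8, -3.1]
grip_width: 0.458
```

{"fn": "jog_arm", "kwargs": {
  "plan": [
    [[0.01, 0, 0.05], 0, 0],
    [[0.01, 0, 0.09], 0, 0],
    [[0.01, 0, 0.11], 0, 0],
    [[0.01, 0, 0.13], 0, 0],
    [[0.01, 0, 0.15], 0, 0],
    [[0.01, 0, 0.17], 0, 0],
    [[0.01, 0, 0.18], 0, 0],
    [[0.01, 0, 0.18], 0, 0]
  ]
}}

```text
t: 8.75
tool_pos: [0.5153, 0.1446, 0.1075]
tcp_rot: [[-0.994, 0.112, 0.005], [0.112, 0.994, -0.004], [-0.005, -0.004, -1.0]]
force: [-6.7, 0.4, 0.9]
grip_width: 0.457
```

{"fn": "jog_arm", "kwargs": {
  "plan": [
    [[0, 0, 0.02], 0, 0],
    [[0, 0, 0.04], 0, 0],
    [[0, 0, 0.055], 0, 0],
    [[0, 0, 0.07], 0, 0],
    [[0, 0, 0.08], 0, 0],
    [[0, 0, 0.09], 0, 0],
    [[0, 0, 0.095], 0, 0],
    [[0, 0, 0.095], 0, 0]
  ]
}}

```text
t: 9.55
tool_pos: [0.5157, 0.1445, 0.0788]
tcp_rot: [[-0.994, 0.112, 0.005], [0.112, 0.994, -0.004], [-0.005, -0.003, -1.0]]
force: [-0.7, -0.8, 0.9]
grip_width: 0.46
```

Run:
```python
from h import *
c=vision.camera("wrist"); save(c,"w3.png")
for r in vision.outline_of("screw",c)[:2]: print(r["confidence"],r["extent"])
```

```text
(no output)
```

View pics/w3.png

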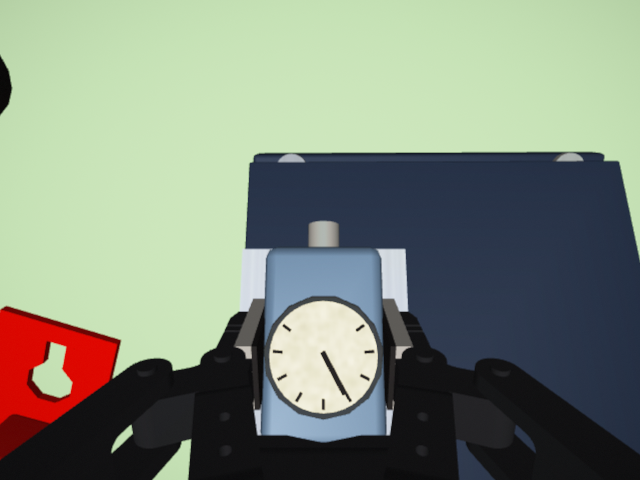

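{"fn": "jog_arm", "kwargs": {
  "plan": [
    [[0, 0, 0.01], 0, 0],
    [[0, 0, 0.015], 0, 0],
    [[0, 0, 0.02], 0, 0],
    [[0, 0, 0.023], 0, 0],
    [[0, 0, 0.026], 0, 0],
    [[0, 0, 0.026], 0, 0],
    [[0, 0, 0.026], 0, 0],
    [[0, 0, 0.026], 0, 0]
  ]
}}

```text
t: 10.45
tool_pos: [0.5157, 0.1445, 0.0737]
tcp_rot: [[-0.994, 0.112, 0.007], [0.112, 0.994, -0.004], [-0.007, -0.003, -1.0]]
force: [-7.9, -1.6, 22.5]
grip_width: 0.456
```

```bash
cat >> h.py <<'E'
def dial(c,show=1):
    """plane of the held gauge's blue face/dial tops and its tilt, in the wrist view"""
    P,u,v=pts(c); im=c["image"].astype(int)
    r=im[v,u]; w=(r.min(1)>150)&(r[:,0]>=r[:,2])&(u>265)&(u<385)&(v>270)&(v<430); Q=P[w]
    m=Q.mean(0); Q=Q[np.linalg.norm(Q-np.median(Q,0),axis=1)<.02]; m=Q.mean(0)
    n=np.linalg.svd(Q-m,full_matrices=False)[2][2]; n*=np.sign(n[2]); return m,n,len(Q)
E
python3 - <<'E'
from h import *
c=vision.camera("wrist"); m,n,k=dial(c); print(m,n,k,np.degrees(np.arccos(n[2])),"vs rest deg",np.degrees(np.arccos(n@ns)))
S=np.array([.6015,.1893,.1062]); print("dial centre in screw frame",RS.T@(m-S))
P,u,v=pts(c); 
c=vision.camera("scene"); P,u,v=pts(c); d=(P-S)@RS; w=(abs(d[:,1]+.05)<.03)&(d[:,0]>-.04)&(d[:,0]<.03)&(d[:,2]<.03); q=d[w]; 
print(len(q)); 
if len(q)>10: print(np.round(np.polyfit(q[:,0],q[:,2],1),4),np.round(q[:,2].mean(),4))
save(c,"s3.png")
E
```

```text
[0.5096382  0.14655785 0.10844967] [-0.52682906  0.0584588   0.84795856] 8962 32.009679796139956 vs rest deg 0.07054022462461773
dial centre in screw frame [-0.07234073 -0.05241317  0.04785626]
1053
[ 0.0097 -0.085 ] -0.085
```

Run:
```python
from h import *
S=np.array([.6015,.1893,.1062]); o=[]
for n in("scene","top"):
    c=vision.camera(n)
    def pr(p):
        q=np.array(c["rotation"]).T@(p-np.array(c["position"])); return np.array([c["cx"]-c["fx"]*q[0]/q[2],c["cy"]+c["fy"]*q[1]/q[2]])
    a,b=pr(S),pr(S+.012*ns); print(n,a,b,pr(S+.012*ns+.009*xs),pr(S+.012*ns+.009*ys))
    x,y=int(b[0]),int(b[1]); k=c["image"][y-25:y+25,x-33:x+33,::-1]; k=cv2.resize(k,None,fx=6,fy=6,interpolation=cv2.INTER_NEAREST)
    print("crop origin",x-33,y-25); o.append(cv2.convertScaleAbs(k,alpha=1.8))
cv2.imwrite("pics/cr.png",np.hstack(o))
```

```text
scene [403.21286978 227.72662524] [403.23558903 222.82329481] [403.91466204 223.2083336 ] [406.90730501 222.75412168]
crop origin 370 197
top [253.57057856 228.91369183] [252.50088033 230.60443157] [252.92300416 227.00998078] [248.71258148 229.93079579]
crop origin 219 205
```

View pics/cr.png

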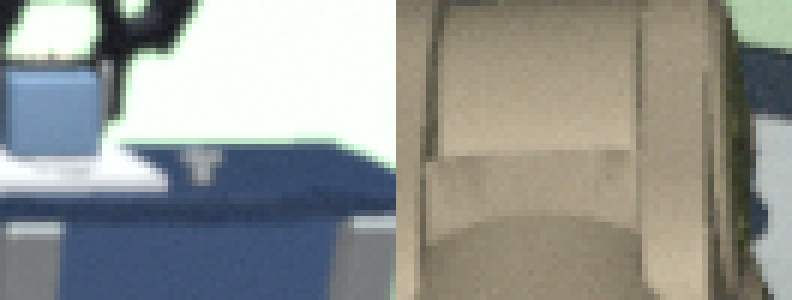

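Run:
```python
from h import *
i=cv2.imread("pics/top0.png").astype(float).mean(2); k=i[220:243,242:264]; print(k[4:20,3:19].astype(int))
w=np.clip(k-36,0,None); w[w<4]=0; v,u=np.mgrid[220:243,242:264]; C=[(w*u).sum()/w.sum(),(w*v).sum()/w.sum()]; print(C)
t=vision.camera("top"); m=np.array([0.55556005,0.21120042,0.07671762])
print("S",onplane(t,[C[0]],[C[1]],ns,m+.0115*ns)[0]-.0115*ns)
# rest face corners in the same picture -> S
f=(i<45).astype(np.uint8); f=cv2.morphologyEx(f,cv2.MORPH_OPEN,np.ones((3,3)))
n,l,s,_=cv2.connectedComponentsWithStats(f); j=1+np.argmax(s[1:,4]*(abs(s[1:,0]-210)<40)); v,u=np.nonzero(l==j)
P=onplane(t,u,v,ns,m)@RS; print(np.percentile(P[:,1],[.2,99.8]),np.percentile(P[:,0],[.2,99.8])); print("S.x,y nominal frame",np.array([.6015,.1893,.1062])@RS)
```

```text
[[34 32 35 35 35 34 34 33 34 32 32 36 32 36 33 37]
 [34 35 36 36 36 34 33 34 36 35 37 31 33 35 34 32]
 [30 31 34 38 33 35 33 33 37 36 33 36 38 34 32 35]
 [36 32 36 32 36 34 48 54 53 48 39 37 37 33 31 31]
 [35 36 35 34 37 49 76 80 75 70 57 41 35 34 31 32]
 [34 32 30 35 51 77 80 72 67 77 75 53 37 35 35 36]
 [38 35 34 32 64 77 80 64 68 80 81 62 38 34 34 34]
 [34 34 34 35 58 78 80 65 69 78 82 69 43 31 32 31]
 [31 36 37 35 47 79 83 62 66 78 80 61 37 35 35 35]
 [32 32 32 33 36 69 76 62 76 82 79 48 33 32 34 30]
 [33 33 35 37 35 36 59 64 70 76 56 40 27 33 32 34]
 [32 32 35 35 30 31 37 38 36 35 32 33 33 29 33 36]
 [32 35 34 36 36 34 32 34 31 32 35 36 32 34 36 35]
 [36 30 31 33 34 34 35 31 33 30 29 35 34 35 32 34]
 [36 34 32 34 34 33 33 33 32 33 35 33 34 31 35 29]
 [35 32 34 36 33 35 34 29 35 33 29 32 33 29 36 36]]
[np.float64(252.698898637297), np.float64(230.7216725779354)]
S [0.60102359 0.18886412 0.1064676 ]
[0.15685068 0.34042332] [0.38552954 0.59718567]
S.x,y nominal frame [ 0.54605703  0.25315439 -0.21598555]
```

{"fn": "jog_arm", "kwargs": {
  "plan": [
    [[0.02, 0, -0.035], 0, 0],
    [[0.044, 0, -0.071], 0, 0],
    [[0.044, 0, -0.075], 0, 0],
    [[0.03, 0.05, -0.08], 0, 0],
    [[0.01, 0.13, -0.1], 0, 0],
    [[-0.004, 0.177, -0.101], 0, 0],
    [[-0.004, 0.177, -0.101], 0, 0],
    [[-0.004, 0.177, -0.101], 0, 0]
  ]
}}

```text
t: 11.5
tool_pos: [0.5222, 0.1976, 0.1029]
tcp_rot: [[-0.994, 0.111, 0.005], [0.111, 0.994, -0.004], [-0.005, -0.004, -1.0]]
force: [0.0, -0.1, -4.2]
grip_width: 0.458
```

Run:
```python
from h import *
S=np.array([.6012,.1893,.1063])
s=telemetry.observe(); print(s["tool_pos"],np.round(s["tcp_rot"],3).tolist(),s["force"])
c=vision.camera("wrist"); m,n,k=dial(c); print(k,"vs rest deg",np.degrees(np.arccos(n@ns)),n)
d=RS.T@(m-S); print("hole from dial",d+[.056,0,-.047]); g=RS.T@(s["tool_pos"]+[0,0,.0187]-S); print("hole from TCP",g+[.0575,0,-.0305])
c=vision.camera("scene"); save(c,"s4.png")
k=c["image"][180:250,350:450,::-1]; cv2.imwrite("pics/s4c.png",cv2.convertScaleAbs(cv2.resize(k,None,fx=7,fy=7,interpolation=cv2.INTER_CUBIC),alpha=1.5))
```

```text
[0.52216223 0.19755861 0.10289654] [[-0.994, 0.111, 0.005], [0.111, 0.994, -0.004], [-0.005, -0.004, -1.0]] [ 0.03859906 -0.09915505 -4.19048353]
9091 vs rest deg 0.45539261280350185 [-0.52005063  0.05726875  0.85221337]
hole from dial [6.55213526e-05 1.08452201e-03 2.49187582e-02]
hole from TCP [-0.00178624 -0.00032572  0.02458351]
```

View pics/s4c.png

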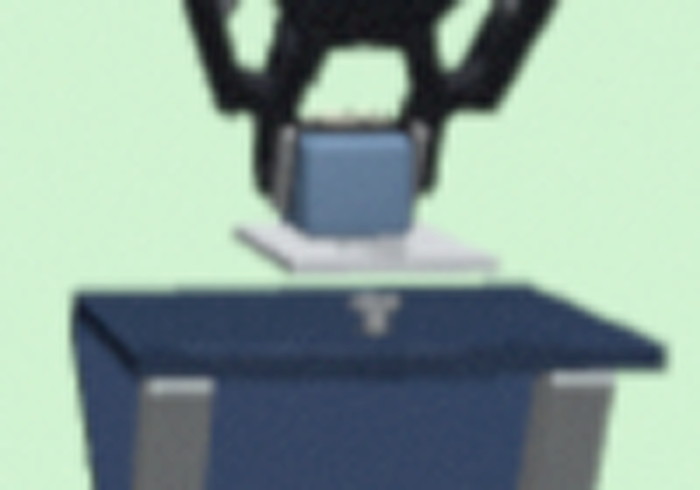

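{"fn": "jog_arm", "kwargs": {
  "plan": [
    [[-0.007, 0, 0.01], 0, 0],
    [[-0.014, 0, 0.02], 0, 0],
    [[-0.021, 0, 0.03], 0, 0],
    [[-0.028, 0, 0.04], 0, 0],
    [[-0.035, 0, 0.05], 0, 0],
    [[-0.04, 0, 0.058], 0, 0],
    [[-0.045, 0, 0.065], 0, 0],
    [[-0.045, 0, 0.065], 0, 0]
  ]
}}

```text
t: 12.4
tool_pos: [0.5354, 0.1952, 0.0835]
tcp_rot: [[-0.994, 0.112, 0.005], [0.112, 0.994, -0.004], [-0.005, -0.004, -1.0]]
force: [-1.5, 0.8, -2.8]
grip_width: 0.458
```

```bash
cat >> h.py <<'E'
S=np.array([.6012,.1893,.1063])
def rep():
    s=telemetry.observe(); print(s["t"],s["tool_pos"],s["force"])
    c=vision.camera("wrist"); m,n,k=dial(c); print(k,"tilt n in screw frame",RS.T@n)
    d=RS.T@(m-S); print("hole from dial",np.round(d+[.056,0,-.047],4)); g=RS.T@(s["tool_pos"]+[0,0,.0187]-S); print("hole from TCP",np.round(g+[.0575,0,-.0305],4))
E
python3 -c "
from h import *
rep()"
```

```text
12.4 [0.53541449 0.19524187 0.08354402] [-1.50874352  0.77401968 -2.83082739]
9151 tilt n in screw frame [8.11368384e-03 4.96599202e-04 9.99966960e-01]
hole from dial [0.0012 0.0002 0.0014]
hole from TCP [-0.0007 -0.0012  0.0011]
```

{"fn": "jog_arm", "kwargs": {
  "plan": [
    [[0, 0, 0.003], 0, 0],
    [[0.015, 0, 0.012], 0, 0],
    [[0.03, 0, 0.021], 0, 0],
    [[0.045, 0, 0.03], 0, 0],
    [[0.06, 0, 0.039], 0, 0],
    [[0.07, 0, 0.045], 0, 0],
    [[0.075, 0, 0.048], 0, 0],
    [[0.075, 0, 0.048], 0, 0]
  ]
}}

```text
t: 13.25
tool_pos: [0.5131, 0.1977, 0.0692]
tcp_rot: [[-0.994, 0.112, 0.005], [0.112, 0.994, -0.005], [-0.005, -0.004, -1.0]]
force: [-0.5, -0.0, -1.4]
grip_width: 0.458
```

```bash
python3 -c "
from h import *
rep()"
```

```text
13.25 [0.51305549 0.19774168 0.06918825] [-0.51245773 -0.03804888 -1.42546581]
9127 tilt n in screw frame [0.00486376 0.00255711 0.9999849 ]
hole from dial [-0.0256  0.0003  0.0011]
hole from TCP [-0.0273 -0.0011  0.0008]
```

{"fn": "jog_arm", "kwargs": {
  "plan": [
    [[0.003, 0, 0.003], 0, 0],
    [[0.006, 0, 0.005], 0, 0],
    [[0.009, 0, 0.007], 0, 0],
    [[0.01, 0, 0.008], 0, 0],
    [[0.012, 0, 0.009], 0, 0],
    [[0.012, 0, 0.009], 0, 0],
    [[0.012, 0, 0.009], 0, 0],
    [[0.012, 0, 0.009], 0, 0]
  ]
}}

```text
t: 14.1
tool_pos: [0.5131, 0.1979, 0.0685]
tcp_rot: [[-0.994, 0.113, 0.012], [0.113, 0.994, -0.004], [-0.012, -0.003, -1.0]]
force: [3.8, -3.3, 6.8]
grip_width: 0.454
```

```bash
python3 -c "
from h import *
rep()"
```

```text
14.1 [0.51306245 0.19794202 0.06854103] [ 3.82272524 -3.28591754  6.84781686]
9143 tilt n in screw frame [-3.50318179e-04  2.30623003e-03  9.99997279e-01]
hole from dial [-0.0261  0.0004  0.0007]
hole from TCP [-0.0277 -0.0009  0.0003]
```

{"fn": "jog_arm", "kwargs": {
  "plan": [
    [[0, 0, 0], 0, 60],
    [[0, 0, 0], 0, 75],
    [[0, 0, 0], 0, 75],
    [[0, 0, 0], 0, 75],
    [[0, 0, -0.05], 0, 80],
    [[0, 0, -0.15], 0, 80],
    [[0, 0, -0.3], 0, 80],
    [[0, 0, -0.4], 0, 80]
  ]
}}

```text
t: 14.95
tool_pos: [0.5117, 0.1987, 0.1907]
tcp_rot: [[-0.994, 0.113, 0.013], [0.113, 0.994, -0.004], [-0.013, -0.003, -1.0]]
force: [0.1, 0.3, -0.1]
grip_width: 0.796
```

{"fn": "jog_arm", "kwargs": {
  "plan": [
    [[0, -0.1, -0.1], 0, 80],
    [[0.1, -0.2, -0.2], 0, 80],
    [[0.1, -0.35, -0.2], 0, 80],
    [[0.1, -0.5, -0.2], 0, 80],
    [[0.1, -0.65, -0.2], 0, 80],
    [[0.1, -0.75, -0.2], 0, 80],
    [[0.1, -0.75, -0.2], 0, 80],
    [[0.1, -0.75, -0.2], 0, 80]
  ]
}}

```text
t: 15.75
tool_pos: [0.4553, -0.0216, 0.2506]
tcp_rot: [[-0.993, 0.115, 0.012], [0.115, 0.993, -0.003], [-0.012, -0.002, -1.0]]
force: [-0.9, -0.5, 0.2]
grip_width: 0.804
```

Run:
```python
from h import *
s=telemetry.observe(); print(s["t"],s["tool_pos"],s["force"])
c=vision.camera("top"); save(c,"t5.png")
P,u,v=pts(c); d=(P-S)@RS; im=c["image"][v,u].astype(int)
w=(im.min(1)>75)&(d[:,2]>-.006)&(d[:,2]<.02)&(d[:,0]>-.14)&(d[:,0]<.05)&(abs(d[:,1])<.08)
Q=onplane(c,u[w],v[w],ns,S+.005*ns); q=(Q-S)@RS; print(w.sum(),cv2.minAreaRect((q[:,:2]*1000).astype(np.float32)))
b=d[(d[:,2]>.03)&(d[:,2]<.06)&(abs(d[:,1])<.08)&(abs(d[:,0]+.08)<.08)]; print("body",len(b),cv2.minAreaRect((b[:,:2]*1000).astype(np.float32)),np.median(b[:,2]),"want x -118..-54 (centre -86)")
pl=d[w&(d[:,0]<.01)]; print("plate z",np.median(pl[:,2]))
k=c["image"][200:310,190:320,::-1]; cv2.imwrite("pics/t5c.png",cv2.convertScaleAbs(cv2.resize(k,None,fx=5,fy=5,interpolation=cv2.INTER_CUBIC),alpha=1.6))
```

```text
15.75 [ 0.45534043 -0.02159007  0.25064753] [-0.88857184 -0.54835547  0.22121594]
984 ((-54.23877716064453, -0.9938583374023438), (69.74835205078125, 139.9630889892578), 89.86707305908203)
body 454 ((-90.1573486328125, -1.0657901763916016), (74.28738403320312, 40.82170867919922), 0.10655802488327026) 0.04224980736773615 want x -118..-54 (centre -86)
plate z 0.005278419951904289
```

View pics/t5c.png

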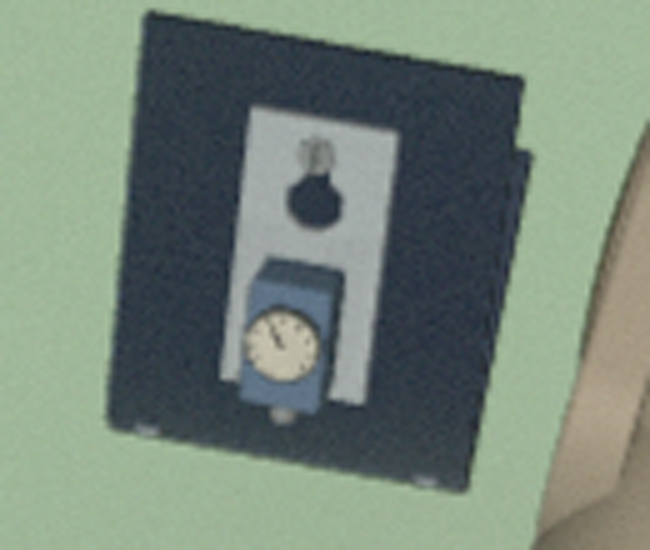

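```bash
python3 -c "
from h import *
print(np.abs(telemetry.observe()['qvel']).max()); print(workorder.job_done())"
```

```text
0.024239659363566278
the job is handed in; nothing more can be done
None
```

The gauge is hanging on the screw, released, and I have handed the job in; the hand-in reports no verdict. I gripped the gauge by its body and pressed it flat against the face beside the screw, which set its tilt in the jaws. Then I passed the round hole over the screw head, slid the gauge down until the slot stopped it, let go and moved the arm clear. This took about 16 s of robot time.

**Last top-camera check, after release:**
- **Position:** the slot's closed end lies about 0.2 mm from the screw's axis along the slope and about 1 mm to one side.
- **Flatness and alignment:** the plate's top reads 5.3 mm above the face for a 5 mm plate, so it is flat. Its length is within about 0.2° of straight down the slope.
- **Screw:** the last picture shows the head over the slot, above the round hole.

**Disagreements:** two estimates of the screw position differed by about 3 mm, so I used a value between them. The camera and arm readings of the gauge's position differed by 1–2 mm. Neither caused trouble in the fit.

**Not checked:** I did not measure the other things on the bench again at the end. The arm passed well above them, and no unexpected force showed in the readings taken between moves.

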